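Hang the wire caddy on the stand's two hooks

ROBOT

A 7-joint arm with a two-finger parallel gripper is mounted at the origin on the work surface. World frame = base frame: x ahead of the robot, y to its left, z up, the work surface at z = 0. Lengths are in m, angles in rad, forces in N, time in s.
With the tool pointing down it reaches from about 0.35 to 0.9 m from the base axis. Payload 7.2 kg.
Tool frame: the origin (TCP) lies midway between the tips of the shut fingers; the grasp point (between the pads) lies 19 mm behind it; z points along the fingers, y is the line along which they close (so a half turn about z gives the same grasp; the last joint's range is limited). The gripper opens to 88 mm and grips with 3 to 60 N. Pads are 20 mm wide; open, the fingers measure 115 mm over their backs; the gripper's body (75 mm by 178 mm) begins 61 mm behind the grasp point.
Start: joints at [1.077, 0.411, -0.013, 1.596, 0.006, 1.134, -0.082], TCP at [0.258, -0.569, 0.223] pointing down, gripper open.
Joint ranges: [-2.95, 2.95], [-0.29, 1.99], [-1.47, 1.44], [0.14, 2.54], [-1.03, 4.17], [0.13, 1.85], [-2.86, 2.86]. Speed limits (rad/s): [2.39, 2.39, 3.01, 3.01, 3.14, 3.14, 3.14].

INTERFACE

Orientations are given as [roll, pitch, yaw] about the fixed x, y, z axes, in that order (R = Rz(yaw) Ry(pitch) Rx(roll)).
In Python, from plant import r gives the robot as it stands.
- The arm moves only by the tool move_arm, never from a script. Its arguments are lists of equal length, an entry for each row: "jaw": the opening, from -1 (shut) to 1 (fully open); "xyz": the shift along the world's x, y, z each as a share of 25 mm, from -1 to 1, a list of three; "spin": the turn about the world's z as a share of 10 degrees, from -1 to 1. A call has 1 to 5 rows; each row shifts and turns the commanded pose from where the row before left it; what a row does not reach is not made up. A row lasts 1/8 s, in which the tool goes at most 62.5 mm and 10.7 degrees, less where a joint would pass 70% of its speed; a pose out of reach is approached as far as the arm can. A call with a number of a shift or a turn outside -1 to 1 is refused whole. A call with a gripper value outside its range is refused whole. The fingers move at their own pace and stop on an object; the grip force is fixed at half the most. Time passes only in rows, so rows that do not move let the fingers close. It gives the time, the measured TCP pose, the force, the opening and the grip force at its end, in the units of the state.
- r.get_state(): the state, without advancing time (a new reading comes with each control period).
- r.grab_frame(name): name is "scene" or "side" or "wrist"; returns a dict with "image" (400x640x3 uint8, red, green, blue), "camera_matrix" (3x3 intrinsics, pixels), "position" and "attitude" of the camera in the world; the wrist camera has in their place "hand_eye" (4x4, takes a point from camera to tool coordinates, whose origin is the TCP and whose axes are the flange's). Camera axes: x right, y down, z forward; pixel columns grow to the right and rows downward; lengths in m; the calibration is good to about 2 mm. The wrist camera is an equidistant fisheye: a pixel r from the principal point sees the ray r / f radians off the axis. A picture is of the moment at which its call begins: read the wrist's pose just before it. There is no depth.
- r.close_job(): hands the job in; it is judged then, once.
The state is a dict: "t": time; "qpos": joint angles; "joint_vel": joint speeds; "tau": joint torques, N m; "eef_pos": TCP position; "tool_rot": TCP orientation; "ft_force": force on the tool from outside, world axes, zero at the start; "torque": the same for the moment, N m; "opening": finger opening in m; "finger_force": force on a finger pad.
Only numpy, scipy, OpenCV 4.12 (cv2) and the standard library are available. Lean on these libraries where they do the work, as an engineer would, in place of code of your own. Each camera call takes 0.05 s, during which the arm holds its last target. There are 200 camera calls.

TASK

Pick up the white wire caddy by its blue grip and hang it on the bench stand so that both hooks' orange tips come up through the two eyes of its top strip and the strip rests flat on both hook arms. Feel for the hooks gently without forcing the caddy against the stand, keep hold until both sides are fully seated, then let go and leave it hanging level; do not disturb the other things on the table.

Things in the scene. Friction and masses are not known exactly. Their poses are not given: they have to be found in the camera images.
- caddy: White wire caddy to hang, empty, 0.3 to 0.6 kg, starts standing on the table. Origin: centre of its underside; z up, y along its length; same both ways round. Basket 90 mm (x) by 280 (y), 45 high. A 4 mm thick, 34 mm wide upright at each end (y = +-138) carries a flat top strip 34 (x) by 280 (y), 5 thick, underside 118 mm above the origin. Long sides are open between rim and strip.
- grip (a point): Middle of the caddy's blue grip block, 150 mm above the caddy's underside; axes as the caddy's. The block stands on the strip's middle, 16 mm (x) by 40 mm (y), from 123 to 165 mm above the underside.
- eye_a (a point): Centre of the eye at the caddy's +y end (y = +85 mm), at the strip's underside. An eye is a slot right through the strip, 18 mm (x) by 12 mm (y).
- eye_b (a point): Centre of the like eye at the caddy's -y end (y = -85 mm), at the strip's underside.
- stand: Grey and white bench stand, fixed. Origin on the table, below the middle of the hook tips' nominal line; x points from tips back to the uprights, so the hooks reach out to -x; z up. Uprights and rail at x = 107 to 129 mm, up to 208 high; foot plate x = 50 to 150, y = +-140, 12 high. A dark hook bar, x = 92 to 106, is clamped along y in the rail and carries the two hooks.
- stand_seat (a point): Nominal middle between the tips, 210 mm above the table = top of the hook arms, where the strip's underside comes to rest; axes as the stand's. The hook bar was clamped by hand: both hooks together sit up to 18 mm to either side along y of nominal, rigidly. This offset is not measured: find it by sight or feel.
- hook_l (a point): Nominal top of the +y hook's orange tip (y = +85 mm, before the bar's unmeasured y offset). Each hook: flat arm 18 mm wide (y), 6 thick, top at 210, from x = -12 back to +94 mm; upright round tip 7 mm across at x = 0, its rounded end at 224. The arms pass between strip and basket: bring the strip over the tips from the -x side, then lower; tips go up through the eyes.
- hook_r (a point): Nominal top of the -y hook's tip (y = -85 mm), the same as the other.
- pot_amber: Bystander: small amber jar, 36 mm across, 45 mm high, standing under the hooks; origin under its centre.
- pot_green: Bystander: small green jar, 34 mm across, 40 mm high, standing under the hooks; origin under its centre.
- glue: Bystander: white glue bottle with red cap, 48 mm across, 130 mm high; origin under its centre.
- brush: Bystander: flat paint brush with a wooden handle lying in the middle of the table, along x; origin at its underside.
- card_box: Bystander: cardboard box 90 x 70 x 50 mm; origin under its centre.
- cup: Bystander: blue cup, 64 mm across, 60 mm high, at the back of the table; origin under its centre.

How it is judged:
By the outcome, as a careful person would: the job done as asked, in the order asked, and still so for the second after the job is handed in, with the robot touching nothing.
It also fails if it takes over 64 s, if anything falls off the work surface, if the arm or the gripper's body presses on something with over 40 N, if the wrist force passes 120 N, or if a joint passes its speed limit or range.

## Working session

There is one attempt and no reset: what is moved stays moved. The work goes in short steps, Python scripts to look and compute and a tool call to move; the robot and the scene stay as the last step left them, time stands still between calls to the robot, and variables do not carry over. Pictures are saved under pics/ and viewed, at most 10 in all, crops included, and the job is handed in when it is done.

Besides the shell and the picture viewer there is one more tool, called after "Request:" as a command line: name --pt "numbers of a row" for each row, then --argument value for the rest. move_arm: Moves the arm, as the interface text tells. Shift numbers are shares of 25 mm and turn numbers shares of 10 degrees, none past 1 either way. Its arguments: {"type":"object","properties":{"jaw":{"type":"array"},"xyz":{"type":"array"},"spin":{"type":"array"}},"required":["jaw","xyz","spin"]}

```bash
mkdir -p pics; cat > h.py <<'E'
import numpy as np,cv2
from scipy.spatial.transform import Rotation as R
from plant import r
E
python3 - <<'E'
from h import *
s=r.get_state();print(s)
for n in("scene","side"):
    f=r.grab_frame(n);cv2.imwrite(f"pics/{n}0.png",f["image"][:,:,::-1])
    print(n,f["camera_matrix"],f["position"],f["attitude"])
E
```

```text
{'t': 0.0, 'qpos': array([ 1.07677596,  0.41189847, -0.01269873,  1.59701384,  0.0056072 ,
        1.13427595, -0.08221004]), 'joint_vel': array([ 0.00087584,  0.00035987, -0.00150987,  0.00153202,  0.00086734,
        0.00033308, -0.00179566]), 'tau': array([-6.95494036e-04, -5.87944007e+01,  6.42203484e-01, -2.91069567e+01,
       -5.36535471e-02,  1.82532007e-02,  1.82829485e-04]), 'eef_pos': array([ 0.25792113, -0.5687678 ,  0.2218224 ]), 'tool_rot': array([-3.14003745e+00,  1.21997888e-04,  4.25825774e-01]), 'ft_force': array([ 0.19627206,  0.09014819, -0.03206186]), 'torque': array([-0.05128187, -0.01042978,  0.00124787]), 'finger_force': 0.0, 'opening': 0.08754916871456875}
scene [[478.15568337   0.         324.49024876]
 [  0.         478.15568337 204.73937117]
 [  0.           0.           1.        ]] [ 1.52443112 -0.17741883  1.57523671] [-2.57085998 -0.00397939  1.37789197]
side [[517.00180563   0.         317.30748437]
 [  0.         517.00180563 200.54896649]
 [  0.           0.           1.        ]] [0.03333064 1.27711128 1.16495775] [-2.19998902 -0.02382986 -2.7031682 ]
```

View pics/scene0.png

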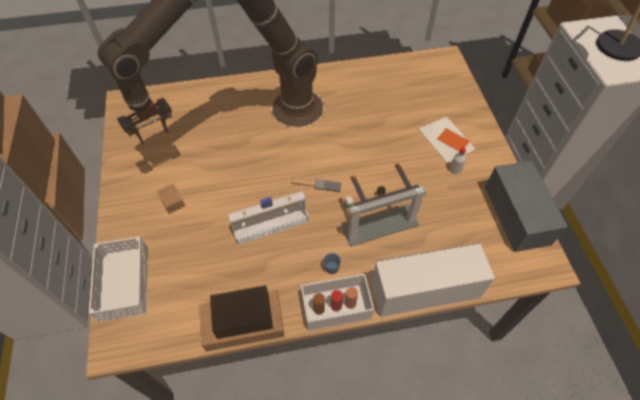

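View pics/side0.png

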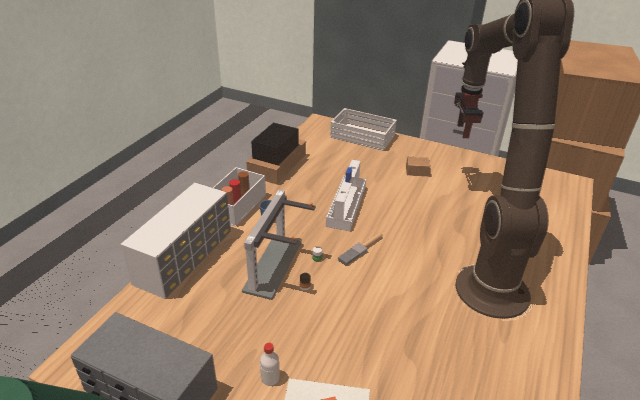

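The scene view shows the caddy around (268,218), the blue grip at (266,202), and the stand at (385,210) with hooks toward the robot. I'll enlarge both views.

```bash
python3 - <<'E'
import cv2,numpy as np
a=cv2.imread("pics/scene0.png")[150:250,220:440];b=cv2.imread("pics/side0.png")[155:305,235:375]
cv2.imwrite("pics/c1.png",cv2.resize(a,None,fx=3.6,fy=3.6,interpolation=2));cv2.imwrite("pics/c2.png",cv2.resize(b,None,fx=4,fy=4,interpolation=2))
E
```

```text
(no output)
```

View pics/c1.png

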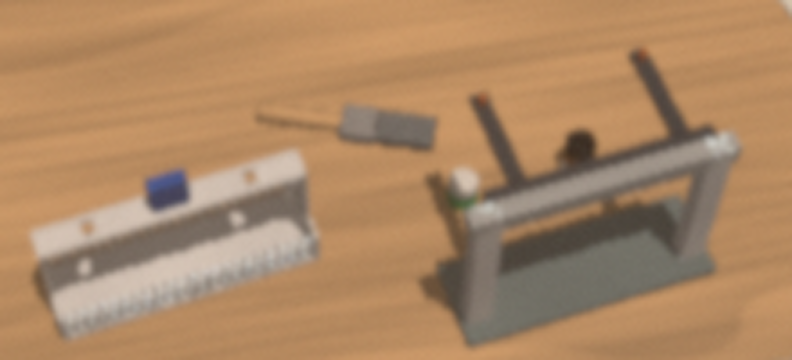

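View pics/c2.png

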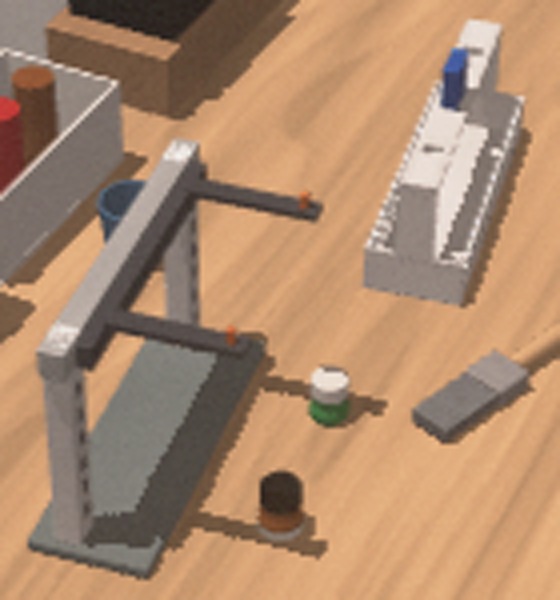

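```bash
cat >> h.py <<'E'
def P(name):
    f=r.grab_frame(name);M=R.from_euler('xyz',f["attitude"]).as_matrix()
    return f["camera_matrix"]@M.T@np.c_[np.eye(3),-np.array(f["position"])]
def tri(a,b,A,B):
    X=cv2.triangulatePoints(A,B,np.array(a,float).reshape(2,1),np.array(b,float).reshape(2,1))[:,0];return X[:3]/X[3]
def onz(Pm,p,z):
    H=np.c_[Pm[:,:2],Pm[:,2]*z+Pm[:,3]];q=np.linalg.solve(H,[*p,1]);return q[:2]/q[2]
E
python3 - <<'E'
from h import *
A,B=P("scene"),P("side");np.set_printoptions(precision=4,suppress=True)
D={"tip_l":((640,52),(232,333),.219),"tip_r":((481,99),(305,200),.219),"eye+":((250,177),(433,148),.123),"eye-":((88,228),(475,50),.123),"grip":((168,190),(455,78),.150),"railL":((722,145),(62,337),.208),"railR":((485,212),(182,150),.208)}
for k,(a,b,z) in D.items():
    a=(220+a[0]/3.6,150+a[1]/3.6);b=(235+b[0]/4,155+b[1]/4)
    print(k,tri(a,b,A,B),onz(A,a,z),onz(B,b,z))
E
```

```text
tip_l [0.5506 0.2843 0.2172] [0.5528 0.2842] [0.5492 0.2854]
tip_r [0.5746 0.1166 0.2149] [0.579  0.1166] [0.5715 0.12  ]
eye+ [ 0.5602 -0.115   0.123 ] [ 0.5628 -0.1135] [ 0.5591 -0.1175]
eye- [ 0.588  -0.2823  0.1216] [ 0.5922 -0.2802] [ 0.5861 -0.2838]
grip [ 0.5743 -0.1977  0.144 ] [ 0.5805 -0.1964] [ 0.5703 -0.1914]
railL [0.664  0.3332 0.2063] [0.6685 0.3348] [0.6608 0.3319]
railR [0.6966 0.0919 0.2071] [0.6997 0.0933] [0.6948 0.0906]
```

Tips: midpoint about (0.563, 0.2005), stand yaw about 8°. Caddy: centre about (0.574, −0.199), yaw about 9.4°. I'm going above the caddy with tool yaw about 99°, so the jaws close across the 16 mm side.

Request:
move_arm --jaw '[1,1,1,1,1]' --pt "0.84 0.98 0" --pt "0.84 0.98 0" --pt "0.84 0.98 0" --pt "0.84 0.98 0" --pt "0.84 0.98 0" --spin '[0.5,0.5,0.5,0.5,0.5]'

```text
t: 0.82
eef_pos: [0.3648, -0.4447, 0.2228]
tool_rot: [3.141, -0.0, 0.869]
ft_force: [1.0, -0.1, -0.7]
opening: 0.0875
finger_force: 0.0
```

Request:
move_arm --jaw '[1,1,1,1,1]' --pt "0.84 0.98 0" --pt "0.84 0.98 0" --pt "0.84 0.98 0" --pt "0.84 0.98 0" --pt "0.84 0.98 0" --spin '[0.5,0.5,0.5,0.5,0.5]'

```text
t: 1.45
eef_pos: [0.4695, -0.3226, 0.2226]
tool_rot: [3.142, -0.0, 1.304]
ft_force: [0.7, -0.7, 1.1]
opening: 0.0881
finger_force: 0.0
```

Request:
move_arm --jaw '[1,1,1,1,1]' --pt "0.84 0.98 0" --pt "0.84 0.98 0" --pt "0.84 0.98 0" --pt "0.84 0.98 0" --pt "0.84 0.98 0" --spin '[0.5,0.5,0.5,0.5,0.5]'

```text
t: 2.08
eef_pos: [0.5745, -0.2, 0.2226]
tool_rot: [3.142, -0.0, 1.74]
ft_force: [0.5, -1.3, -1.2]
opening: 0.0878
finger_force: 0.0
```

Request:
move_arm --jaw '[1,1]' --pt "0 0 0" --pt "0 0 0" --spin '[0,0]'

```text
t: 2.33
eef_pos: [0.5731, -0.2019, 0.2223]
tool_rot: [-3.141, 0.0, 1.735]
ft_force: [0.0, -0.3, 0.3]
opening: 0.088
finger_force: 0.0
```

```bash
python3 - <<'E'
from h import *
s=r.get_state();print(s["eef_pos"],np.degrees(s["tool_rot"]),s["qpos"])
f=r.grab_frame("wrist");print(f["camera_matrix"],f["hand_eye"]);cv2.imwrite("pics/w1.png",f["image"][:,:,::-1])
E
```

```text
[ 0.57306712 -0.20194931  0.22233746] [-1.79953064e+02  1.12997218e-02  9.94039398e+01] [ 0.5751941   0.41935722 -0.43169967  1.61815862  0.1885842   1.14618012
  0.26246158]
[[309.70691629   0.         321.16528621]
 [  0.         309.70691629 200.56006735]
 [  0.           0.           1.        ]] [[-3.73492305e-04 -9.61660628e-01 -2.74242041e-01  7.44731244e-02]
 [ 9.99999721e-01 -5.36734251e-04  5.20211982e-04 -3.84555125e-05]
 [-6.47462478e-04 -2.74241770e-01  9.61660560e-01 -1.63003934e-01]
 [ 0.00000000e+00  0.00000000e+00  0.00000000e+00  1.00000000e+00]]
```

View pics/w1.png

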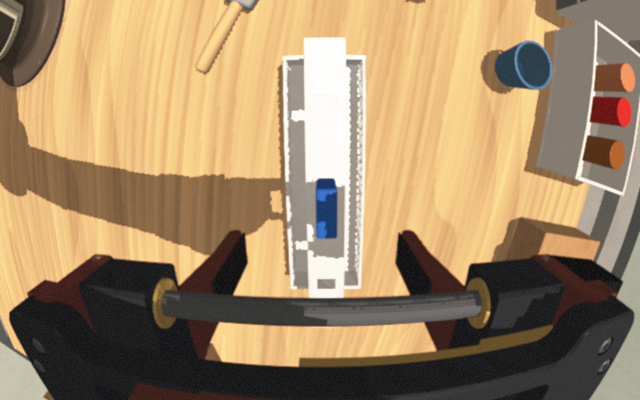

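Wrist view: blue grip top centre about (327,212), −y eye (326,284), far end of the strip (325,40). I'll convert these to positions.

```bash
cat >> h.py <<'E'
def wray(p,z,s,f):
    K=f["camera_matrix"];d=np.array([p[0]-K[0,2],p[1]-K[1,2]]);rr=np.hypot(*d);th=rr/K[0,0]
    v=np.r_[d/rr*np.sin(th),np.cos(th)];H=np.array(f["hand_eye"])
    M=R.from_euler('xyz',s["tool_rot"]).as_matrix();o=M@H[:3,3]+s["eef_pos"];v=M@H[:3,:3]@v
    return (o+v*(z-o[2])/v[2])[:2]
E
python3 - <<'E'
from h import *
s=r.get_state();f=r.grab_frame("wrist")
for n,p,z in [("gtop",(327,212),.165),("g-y",(326.5,238),.165),("g+y",(326.5,187),.165),("eye-",(326,284),.123),("end+",(325,39),.123),("end-",(326,298),.123)]:print(n,wray(p,z,s,f))
E
```

```text
gtop [ 0.57667981 -0.19918642]
g-y [ 0.57984397 -0.22004775]
g+y [ 0.57310861 -0.18029544]
eye- [ 0.59132362 -0.286143  ]
end+ [ 0.55332769 -0.0641574 ]
end- [ 0.59415251 -0.30265122]
```

Request:
move_arm --jaw '[1,1,1,1,1]' --pt "0.15 0.05 -0.8" --pt "0 0 -0.8" --pt "0 0 -0.8" --pt "0 0 -0.8" --pt "0 0 -0.5" --spin '[0,0,0,0,0]'

```text
t: 3.05
eef_pos: [0.5759, -0.2006, 0.128]
tool_rot: [-3.14, -0.001, 1.734]
ft_force: [0.0, -0.2, 0.9]
opening: 0.0878
finger_force: 0.0
```

Request:
move_arm --jaw '[1,-1,-1,-1,-1]' --pt "0 0 0" --pt "0 0 0" --pt "0 0 0" --pt "0 0 0" --pt "0 0 0" --spin '[0,0,0,0,0]'

```text
t: 3.68
eef_pos: [0.577, -0.2005, 0.1305]
tool_rot: [3.141, 0.0, 1.735]
ft_force: [0.3, 0.5, -0.2]
opening: 0.0512
finger_force: 0.0
```

Request:
move_arm --jaw '[-1,-1,-1,-1,-1]' --pt "0 0 0" --pt "0 0 0" --pt "0 0 0" --pt "0 0 0" --pt "0 0 0" --spin '[0,0,0,0,0]'

```text
t: 4.3
eef_pos: [0.5769, -0.2004, 0.1301]
tool_rot: [3.142, -0.0, 1.735]
ft_force: [-1.2, 1.2, -0.1]
opening: 0.0156
finger_force: 30.0
```

Request:
move_arm --jaw '[-1,-1,-1,-1,-1]' --pt "0 0 0.4" --pt "0 0 0.8" --pt "0 0 1" --pt "0 0 1" --pt "-0.5 0 1" --spin '[0,0,0,0,0]'

```text
t: 4.92
eef_pos: [0.5644, -0.2, 0.2359]
tool_rot: [-3.141, -0.001, 1.735]
ft_force: [0.1, 0.1, -4.8]
opening: 0.0157
finger_force: 30.0
```

Request:
move_arm --jaw '[-1,-1,-1,-1,-1]' --pt "-0.8 0 0.8" --pt "-0.8 0.4 0" --pt "-0.8 0.8 0" --pt "-0.8 0.8 0" --pt "-0.8 0.8 0" --spin '[0,0,0,0,0]'

```text
t: 5.55
eef_pos: [0.4633, -0.1296, 0.2553]
tool_rot: [-3.141, -0.0, 1.735]
ft_force: [0.4, 0.1, -4.6]
opening: 0.016
finger_force: 30.0
```

Request:
move_arm --jaw '[-1,-1,-1,-1,-1]' --pt "0 0.8 0" --pt "0 0.8 0" --pt "0 0.8 0" --pt "0 0.8 0" --pt "0 0.8 0" --spin '[0,-0.05,-0.05,-0.05,0]'

```text
t: 6.18
eef_pos: [0.4639, -0.0297, 0.2554]
tool_rot: [-3.141, 0.0, 1.709]
ft_force: [-0.4, -0.3, -3.4]
opening: 0.0161
finger_force: 30.0
```

Request:
move_arm --jaw '[-1,-1,-1,-1,-1]' --pt "0 0.8 0" --pt "0 0.8 0" --pt "0 0.8 0" --pt "0 0.8 0" --pt "0 0.8 0" --spin '[0,0,0,0,0]'

```text
t: 6.8
eef_pos: [0.4639, 0.0701, 0.2554]
tool_rot: [-3.141, 0.0, 1.709]
ft_force: [0.1, 0.9, -4.4]
opening: 0.0157
finger_force: 30.0
```

Request:
move_arm --jaw '[-1,-1,-1,-1,-1]' --pt "0 0.8 0" --pt "0 0.8 0" --pt "0 0.6 0" --pt "0 0 0" --pt "0 0 0" --spin '[0,0,0,0,0]'

```text
t: 7.42
eef_pos: [0.4644, 0.1237, 0.255]
tool_rot: [-3.141, 0.001, 1.708]
ft_force: [-0.3, -0.1, -4.5]
opening: 0.016
finger_force: 30.0
```

```bash
python3 - <<'E'
from h import *
s=r.get_state();print(s["eef_pos"],np.degrees(s["tool_rot"]),s["qpos"],s["ft_force"],s["torque"])
f=r.grab_frame("wrist");cv2.imwrite("pics/w2.png",f["image"][:,:,::-1])
a=r.grab_frame("scene")["image"][150:250,240:440,::-1];b=r.grab_frame("side")["image"][140:290,230:400,::-1]
a=cv2.resize(a,None,fx=3.5,fy=3.5,interpolation=2);b=cv2.resize(b,None,fx=3.5,fy=3.5,interpolation=2)
cv2.imwrite("pics/s2.png",a);cv2.imwrite("pics/d2.png",b)
E
```

```text
[0.46435234 0.12369964 0.25504072] [-1.79974520e+02  3.51895901e-02  9.78648116e+01] [ 0.23320646  0.19678087 -0.67691916  1.85557689  0.13595062  1.13600748
 -0.35458265] [-0.32463835 -0.10975774 -4.49241613] [-0.03864385 -0.05144141  0.0268846 ]
```

View pics/w2.png

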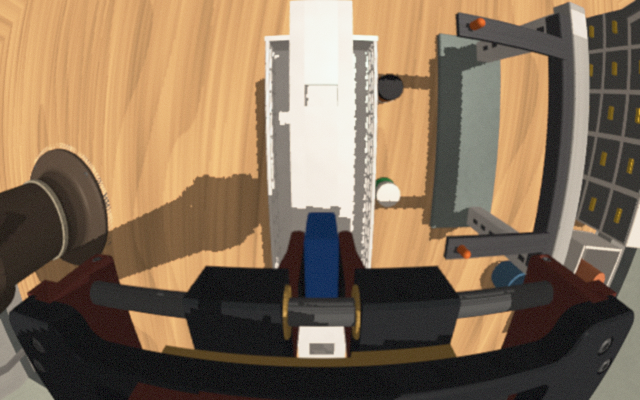

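View pics/d2.png

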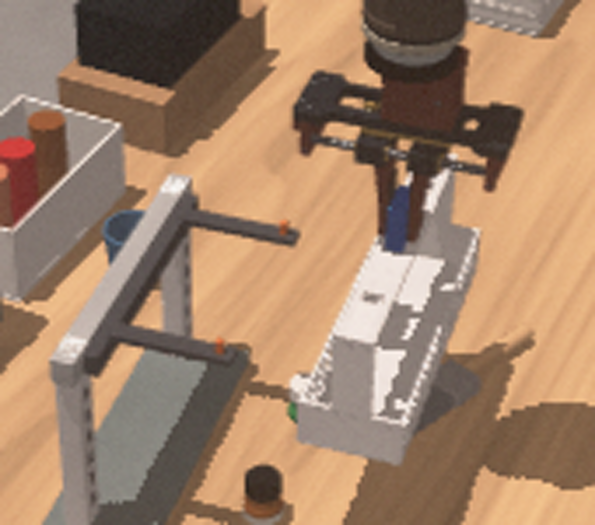

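Wrist view shows tips at about (479,23) and (464,252), and eyes at about (321,94) and (321,349), with the caddy level in the grip.

```bash
python3 - <<'E'
from h import *
w=cv2.imread("pics/w2.png");h=cv2.cvtColor(w,cv2.COLOR_BGR2HSV)
def oc(im,x0,x1,y0,y1):
    q=cv2.cvtColor(im[y0:y1,x0:x1],cv2.COLOR_BGR2HSV);m=(q[...,0]<14)&(q[...,1]>165)&(q[...,2]>110);y,x=np.nonzero(m);print(len(x));return (x.mean()+x0,y.mean()+y0)
s=r.get_state();f=r.grab_frame("wrist")
tl=oc(w,465,492,12,36);tr=oc(w,450,478,240,264);print(tl,tr)
A,B=wray(tl,.218,s,f),wray(tr,.218,s,f);C,D=wray((321,94),.248,s,f),wray((321,349),.248,s,f)
for n,a,b in(("tips",A,B),("eyes",C,D)):
    d=a-b;print(n,a,b,(a+b)/2,np.hypot(*d),np.degrees(np.arctan2(-d[0],d[1])))
E
```

```text
60
70
(np.float64(480.26666666666665), np.float64(21.983333333333334)) (np.float64(465.6142857142857), np.float64(252.6142857142857))
tips [0.55510437 0.28517506] [0.57856862 0.11456208] [0.56683649 0.19986857] 0.1722189309032151 7.830713191244866
eyes [0.45278809 0.20860856] [0.47611679 0.03814791] [0.46445244 0.12337824] 0.17204958698487036 7.792906106692071
```

Request:
move_arm --jaw '[-1,-1,-1,-1]' --pt "-0.11 0.8 0" --pt "-0.11 0.8 0" --pt "-0.12 0.84 0" --pt "0 0 0" --spin '[0,0,0,0]'

```text
t: 8.12
eef_pos: [0.4555, 0.1869, 0.2553]
tool_rot: [3.141, -0.001, 1.711]
ft_force: [-0.3, 0.1, -4.7]
opening: 0.0162
finger_force: 30.0
```

Request:
move_arm --jaw '[-1,-1,-1,-1,-1]' --pt "0.5 0.07 0" --pt "0.5 0.07 0" --pt "0.5 0.07 0" --pt "0.5 0.07 0" --pt "0.5 0.07 0" --spin '[0,0,0,0,0]'

```text
t: 8.75
eef_pos: [0.5194, 0.1943, 0.255]
tool_rot: [-3.141, -0.0, 1.708]
ft_force: [-0.7, 0.4, -4.8]
opening: 0.0158
finger_force: 30.0
```

Request:
move_arm --jaw '[-1,-1,-1,-1,-1]' --pt "0.5 0.07 0" --pt "0.5 0.07 0" --pt "0.5 0.07 0" --pt "0.4 0.05 0" --pt "0 0 0" --spin '[0,0,0,0,0]'

```text
t: 9.38
eef_pos: [0.5665, 0.2008, 0.2549]
tool_rot: [-3.141, -0.0, 1.708]
ft_force: [-0.5, -0.3, -4.2]
opening: 0.0156
finger_force: 30.0
```

Request:
move_arm --jaw '[-1]' --pt "0 0 0" --spin '[0]'

```text
t: 9.5
eef_pos: [0.5655, 0.2009, 0.2551]
tool_rot: [-3.141, -0.0, 1.709]
ft_force: [-1.4, 0.1, -4.6]
opening: 0.0156
finger_force: 30.0
```

```bash
python3 - <<'E'
from h import *
s=r.get_state();print(s["eef_pos"],np.degrees(s["tool_rot"]),s["ft_force"],s["torque"])
f=r.grab_frame("wrist")["image"][:,:,::-1];cv2.imwrite("pics/w3.png",f)
a=cv2.resize(f[60:140,270:380],None,fx=3.6,fy=3.6,interpolation=2);b=cv2.resize(f[310:390,270:380],None,fx=3.6,fy=3.6,interpolation=2)
c=cv2.resize(r.grab_frame("side")["image"][180:270,240:360,::-1],None,fx=3.2,fy=3.2,interpolation=2)
d=cv2.resize(r.grab_frame("scene")["image"][145:235,330:450,::-1],None,fx=3.2,fy=3.2,interpolation=2)
cv2.imwrite("pics/m3.png",np.vstack([np.hstack([a,b])[:,:768],np.hstack([c,d])]))
E
```

```text
[0.56550092 0.200941   0.25509401] [-1.79975361e+02 -7.15403110e-04  9.79181520e+01] [-1.36046486  0.07304523 -4.57457157] [-0.02675821 -0.06037464 -0.03647298]
```

View pics/m3.png

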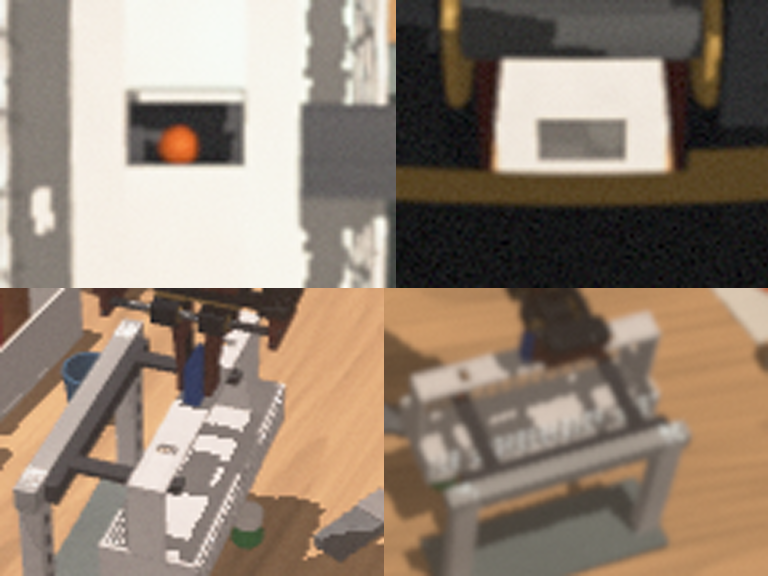

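Tip_l shows in the eye at crop (180,145), against an eye centre of (186,127). Computing the offset.

```bash
python3 - <<'E'
from h import *
s=r.get_state();f=r.grab_frame("wrist")
px=lambda u,v:(270+u/3.6-.36,60+v/3.6-.36)
M=R.from_euler('z',8,degrees=True).as_matrix()[:2,:2]
T=wray(px(180,145),.2215,s,f);E=wray(px(186,127),.248,s,f);print(T,E,M.T@(T-E),M.T@(E-s["eef_pos"][:2]))
E
```

```text
[0.55319626 0.28366715] [0.55398884 0.28530135] [-0.0010123 -0.001508 ] [0.00029932 0.08526842]
```

Request:
move_arm --jaw '[-1,-1,-1,-1,-1]' --pt "-0.02 -0.06 0" --pt "0 0 -0.2" --pt "0 0 -0.2" --pt "0 0 -0.2" --pt "0 0 0" --spin '[0,0,0,0,0]'

```text
t: 10.32
eef_pos: [0.5651, 0.1992, 0.2395]
tool_rot: [-3.141, 0.0, 1.709]
ft_force: [0.5, -0.1, -3.7]
opening: 0.0158
finger_force: 30.0
```

Request:
move_arm --jaw '[-1,-1,-1,-1,-1]' --pt "0 0 -0.06" --pt "0 0 -0.06" --pt "0 0 -0.06" --pt "0 0 -0.06" --pt "0 0 0" --spin '[0,0,0,0,0]'

```text
t: 10.95
eef_pos: [0.5653, 0.1992, 0.2341]
tool_rot: [-3.141, 0.0, 1.709]
ft_force: [0.1, -0.1, -3.4]
opening: 0.0161
finger_force: 30.0
```

Request:
move_arm --jaw '[-1,-1,-1,-1,-1]' --pt "0 0 -0.06" --pt "0 0 -0.06" --pt "0 0 -0.06" --pt "0 0 -0.06" --pt "0 0 0" --spin '[0,0,0,0,0]'

```text
t: 11.58
eef_pos: [0.5653, 0.1992, 0.228]
tool_rot: [-3.141, 0.0, 1.709]
ft_force: [-0.4, -0.2, -3.7]
opening: 0.016
finger_force: 30.0
```

Request:
move_arm --jaw '[-1,-1,-1,-1,-1]' --pt "0 0 -0.05" --pt "0 0 -0.05" --pt "0 0 -0.05" --pt "0 0 0" --pt "0 0 0" --spin '[0,0,0,0,0]'

```text
t: 12.2
eef_pos: [0.5654, 0.1993, 0.2244]
tool_rot: [3.142, 0.0, 1.709]
ft_force: [-0.2, -0.2, -5.1]
opening: 0.0157
finger_force: 30.0
```

Request:
move_arm --jaw '[-1,-1,-1,-1]' --pt "0 0 -0.04" --pt "0 0 -0.04" --pt "0 0 0" --pt "0 0 0" --spin '[0,0,0,0]'

```text
t: 12.7
eef_pos: [0.5654, 0.1993, 0.2224]
tool_rot: [3.142, 0.0, 1.709]
ft_force: [0.9, 0.7, -4.7]
opening: 0.0159
finger_force: 30.0
```

```bash
python3 - <<'E'
from h import *
s=r.get_state();print(s["eef_pos"],s["ft_force"],s["torque"])
E
```

```text
[0.56539238 0.19929804 0.2223992 ] [ 0.8814624   0.74464102 -4.67585372] [-0.0553672  -0.15032107  0.07169849]
```

Still carrying the full weight (4.5 N), so I lower in small steps until contact.

Request:
move_arm --jaw '[-1,-1,-1]' --pt "0 0 -0.03" --pt "0 0 0" --pt "0 0 0" --spin '[0,0,0]'

```text
t: 13.08
eef_pos: [0.5655, 0.1994, 0.2221]
tool_rot: [3.141, 0.0, 1.709]
ft_force: [-1.9, -0.1, 0.8]
opening: 0.0161
finger_force: 30.0
```

Request:
move_arm --jaw '[-1,-1,-1]' --pt "0 0 -0.03" --pt "0 0 0" --pt "0 0 0" --spin '[0,0,0]'

```text
t: 13.45
eef_pos: [0.5655, 0.1994, 0.2221]
tool_rot: [3.141, 0.0, 1.709]
ft_force: [-4.1, -2.1, 7.9]
opening: 0.0159
finger_force: 30.0
```

Seated at the expected height (TCP 0.222). I'll ease the press and check before letting go.

Request:
move_arm --jaw '[-1,-1,-1]' --pt "0 0 0.03" --pt "0 0 0" --pt "0 0 0" --spin '[0,0,0]'

```text
t: 13.82
eef_pos: [0.5655, 0.1994, 0.2221]
tool_rot: [3.141, 0.0, 1.709]
ft_force: [-2.9, -1.3, 5.9]
opening: 0.0164
finger_force: 30.0
```

```bash
python3 - <<'E'
from h import *
s=r.get_state();print(s["eef_pos"],s["ft_force"],s["torque"],s["t"])
f=r.grab_frame("wrist")["image"][:,:,::-1]
a=cv2.resize(f[60:140,270:380],None,fx=3.5,fy=3.5,interpolation=2);b=cv2.resize(f[310:390,270:380],None,fx=3.5,fy=3.5,interpolation=2)
c=cv2.resize(r.grab_frame("side")["image"][180:270,240:350,::-1],None,fx=3.5,fy=3.5,interpolation=2)
d=cv2.resize(r.grab_frame("scene")["image"][145:235,330:440,::-1],None,fx=3.5,fy=3.5,interpolation=2)
cv2.imwrite("pics/m4.png",np.vstack([np.hstack([a,b]),np.hstack([c,d])])[:598])
E
```

```text
[0.5654784  0.19935437 0.22209374] [-2.91295131 -1.25340089  5.85810939] [-0.41058504  0.59309011  0.01177615] 13.825
```

View pics/m4.png

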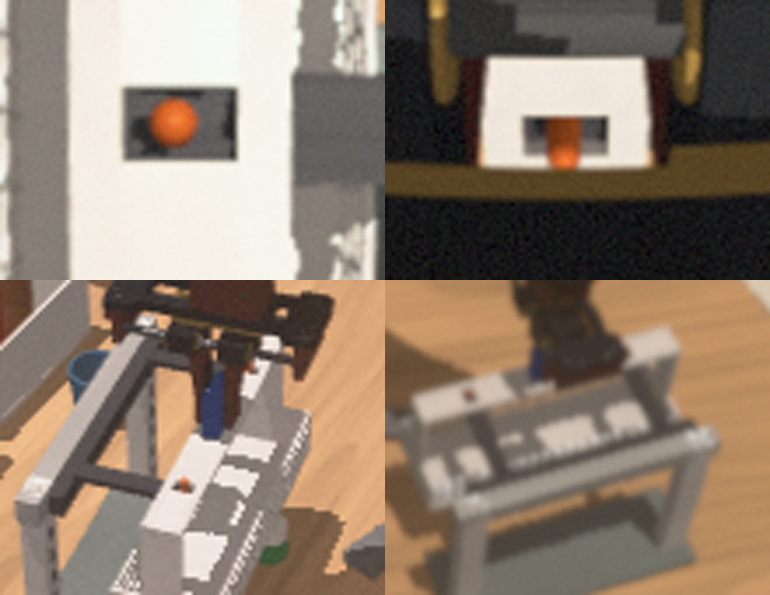

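Both orange tips are up through the eyes: +y centred at crop (174,122), −y at (565,145). The strip is level. Now release and retreat straight up.

Request:
move_arm --jaw '[-1,-1,0,0.5,0.5]' --pt "0 0 0.03" --pt "0 0 0" --pt "0 0 0" --pt "0 0 0" --pt "0 0 0" --spin '[0,0,0,0,0]'

```text
t: 14.6
eef_pos: [0.5655, 0.1994, 0.2224]
tool_rot: [3.141, -0.0, 1.709]
ft_force: [-0.6, -0.4, -1.1]
opening: 0.0423
finger_force: 0.0
```

Request:
move_arm --jaw '[0.5,0.5,0.5,0.5,0.5]' --pt "0 0 0" --pt "0 0 0.2" --pt "0 0 0.4" --pt "0 0 0.8" --pt "0 0 0.8" --spin '[0,0,0,0,0]'

```text
t: 15.22
eef_pos: [0.5655, 0.1994, 0.2788]
tool_rot: [3.141, -0.0, 1.709]
ft_force: [0.6, 0.7, -0.3]
opening: 0.0657
finger_force: 0.0
```

Request:
move_arm --jaw '[0.5,0.5,0.5,0.5,0.5]' --pt "0 0 0.8" --pt "0 0 0.8" --pt "0 0 0.8" --pt "0 0 0" --pt "0 0 0" --spin '[0,0,0,0,0]'

```text
t: 15.85
eef_pos: [0.5652, 0.1992, 0.337]
tool_rot: [-3.141, 0.0, 1.709]
ft_force: [0.2, -0.5, -0.1]
opening: 0.066
finger_force: 0.0
```

```bash
python3 - <<'E'
from h import *
s=r.get_state();print(s["eef_pos"],s["ft_force"],s["opening"],s["t"])
f=r.grab_frame("wrist")["image"][:,:,::-1]
c=cv2.resize(r.grab_frame("side")["image"][170:290,235:365,::-1],None,fx=3,fy=3,interpolation=2)
d=cv2.resize(f,(400,250));o=np.zeros((360,790,3),np.uint8);o[:,:390]=c;o[:250,390:]=d
cv2.imwrite("pics/m5.png",o)
E
```

```text
[0.56517897 0.1991853  0.33696169] [ 0.19100888 -0.47993207 -0.11117116] 0.06600755587867549 15.85
```

View pics/m5.png

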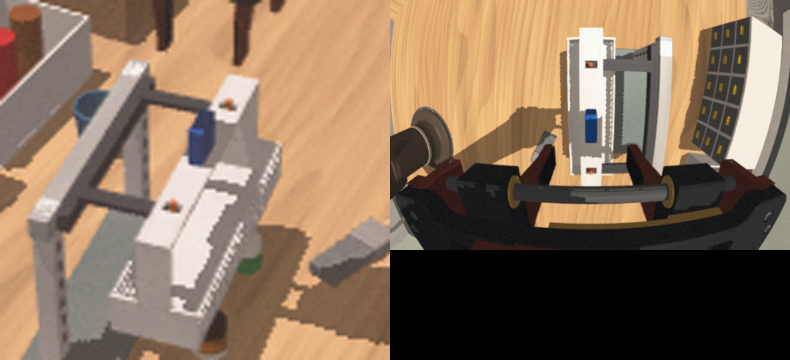

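The caddy hangs level with both tips through the eyes, at crop (172,205) and (228,103). The gripper is clear and the jars are still in place.

```bash
python3 -c "
from plant import r
print(r.close_job())"
```

```text
the job is handed in; nothing more can be done
None
```

The caddy is hanging level on both hooks with the orange tips up through both eyes, the gripper is clear above it, nothing else was seen to be disturbed, and the job was handed in at about 16 s.

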